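Set up the tape reel stand and hold it upright

ROBOT

A 6-joint arm with a two-finger parallel gripper is mounted at the origin on the work surface. World frame = base frame: x ahead of the robot, y to its left, z up, the work surface at z = 0. Lengths are in m, angles in degrees, forces in N, time in s.
With the tool pointing down it reaches from about 0.35 to 0.975 m from the base axis. Payload 4.9 kg.
Tool frame: the origin (TCP) lies on the mounting face of the last link; the fingertips stand 173 mm ahead of it and the grasp point (between the pads) lies 155 mm ahead of it (grip_point_offset is the distance from the TCP to the grasp point, in m); z points along the fingers, x is the direction in which the jaws open and shut, and the axes are right-handed (so a half turn about z gives the same grasp; the last joint's range is limited). The gripper opens to 85 mm and grips with 20 to 120 N. Pads are 22 mm wide; open, the fingers measure 114 mm over their backs; the gripper's body (76 mm by 85 mm) begins 54 mm behind the grasp point. The pads swing forward as they close: fully open they stand 13 mm farther back than shut.
Start: joints at [-72.88, 3.019, 92.412, -0, 84.569, -6.818], TCP at [0.254, -0.571, 0.405] pointing down, gripper open.
Joint ranges: [-172.51, 172.51], [-57.92, 126.97], [3.15, 148.05], [-58.71, 238.71], [5.1, 150.11], [-179.66, 179.66]. Speed limits (degrees/s): [147.25, 147.25, 180, 180, 180, 180].

INTERFACE

Orientations are given as a 3x3 rotation matrix whose columns are the frame's x, y, z axes.
In Python, from cell import * gives the robot as it stands.
- The arm moves only by the tool step_arm, never from a script. Its argument "motion" is a list of rows, each a list of 7 numbers: the turn, a rotation vector about the world's x, y, z scaled (see below), then the shift along the world's x, y, z scaled (see below), then the closure, from 0 (fully open) to 1 (shut). In form: [[rx, ry, rz, x, y, z, fingers], ...]. A call has 1 to 5 rows; each row shifts and turns the commanded pose from where the row before left it; what a row does not reach is not made up. The controller multiplies each number of a shift by 1 m and each number of a turn by 1.5 rad. A row lasts 1/10 s, in which the tool goes at most 50 mm and 8.59 degrees, less where a joint would pass 70% of its speed; a pose out of reach is approached as far as the arm can. A call with a number of a shift or a turn outside -1 to 1 is refused whole. A call with a gripper value outside its range is refused whole. The fingers move at their own pace and stop on an object; "grip_force" is the grip in N (left out, the last holds). Time passes only in rows, so rows that do not move let the fingers close. It gives the time, the measured TCP pose, the force and the opening at its end, in the units of the state.
- observe(): the state, without advancing time (a new reading comes with each control period).
- snapshot(name): name is "scene" or "top" or "wrist"; returns a dict with "image" (384x512x3 uint8, blue, green, red), "camera_matrix" (3x3 intrinsics, pixels), "xyz" and "attitude" of the camera in the world. Camera axes: x right, y down, z forward; pixel columns grow to the right and rows downward; lengths in m; the calibration is good to about 2 mm. A picture is of the moment at which its call begins. There is no depth.
- hand_in(): hands the job in, once; it reports no verdict.
The state is a dict: "time_s": time; "joint_positions": joint angles; "qvel": joint speeds; "joint_efforts": joint torques, N m; "tcp_pos": TCP position; "eef_rot": TCP orientation; "contact_force": force on the tool from outside, world axes, zero at the start; "ft_torque": the same for the moment, N m; "finger_gap": finger opening in m.
Only numpy, scipy, OpenCV 4.12 (cv2) and the standard library are available. Lean on these libraries where they do the work, as an engineer would, in place of code of your own. Each camera call takes 0.05 s, during which the arm holds its last target.

TASK

Get the binding-tape reel stand ready for a colleague to pull tape: first turn the numbered tension sleeve so that its pointer clicks in at 4, then, with the frame still leaning, push the kickstand down over centre until it snaps fully down. Then raise the front-heavy reel frame upright by its wooden top bar and finish while still holding it there, because it tips over if let go; leave the other things on the bench where they are.

Things in the scene. Friction and masses are not known exactly. Their poses are not given: they have to be found in the camera images.
- stand: Grey steel plate bolted to the bench, 12 mm thick, carrying the whole mechanism. Origin on the bench, right under the middle of the frame's hinge; z up, x to the frame's back (away from the robot), y along the hinge towards the kickstand. The plate spans x -60 to +120, y -230 to +100 mm; the sleeve stands at x -10, y -170.
- sleeve (a joint): Turn of the tension sleeve, rad; vertical axis, clockwise from above is positive. Clicks every 0.45 rad: 1 at 0.00, 2 at 0.45, 3 at 0.90, 4 at 1.35, 5 at 1.80, 6 at 2.25; stops just beyond 1 and 6. Starts at 1, 2 or 3. Takes up to 0.07 N m; let go, it falls into the nearest click. Numbers on the disc at its foot face the robot, clockwise; a black pointer and top line show the setting.
- sleeve_grip (a point): Point on the sleeve's axis at the height to grip, 42 mm above the bench. The knurled aluminium sleeve is an upright cylinder 40 mm in diameter, from 18 to 60 mm above the bench.
- frame (a joint): Lean of the reel frame about its bottom hinge, rad: 0 upright, positive forward (to the stand's -x), starts at its stop, +0.36. Hinge axis along the stand's y, 30 mm over the bench above the stand's origin. About 0.9 kg with a 100 mm tape reel on its front: it tips forward unless held; 1 to 5 N at the top bar raises it. Once down, the kickstand's foot meets the plate when the frame is upright.
- grip_bar: Round wooden top bar of the frame, 24 mm in diameter, 170 mm long along its y axis; origin at its middle, on its axis, 178 mm from the frame's hinge axis. The frame's uprights stand 70 mm either side of its middle. It turns easily about its own axis, so gripped fingers can keep their tilt while the frame swings.
- kickstand (a joint): Swing of the kickstand about its hub, rad: 0 stowed (pointing sideways to the stand's +y and 25 degrees above level when the frame is upright), 2.007 fully down at its stop. A spring holds it at either end: push it down past dead centre near 0.9 rad (2 to 4 N near the foot), beyond which it snaps down by itself.
- kick_hub (a point): Hub end of the kickstand's leg, on the hub's axis, just behind the frame's upright at the stand's +y side. The point's x axis is the hub's axis, pointing to the back of the frame; the kickstand swings down by turning about minus x.
- kick_foot (a point): Centre of the black rubber foot (ball, 24 mm) at the end of the kickstand. The leg is a straight steel rod 14 mm thick, 127 mm from hub end to foot; it is splayed backwards: the foot is 70 mm farther back along the hub's axis than the hub end, and 106 mm from that axis.
- glue_jar: Bystander: glue jar, 64 mm in diameter, 85 mm high, origin under its centre.
- folder: Bystander: white folding bone, flat slab 30 x 150 x 6 mm, origin under its centre.
- paste_brush: Bystander: paste brush lying on the bench, handle towards its -x.
- tape_roll: Bystander: cardboard ring, 100 mm outside, 30 mm high, origin under its centre.
- wood_block: Bystander: wooden block 60 x 45 x 40 mm, origin under its centre.
- mug: Bystander: white mug, 80 mm in diameter, 90 mm high, handle to its +y, origin under its centre.
- water: Bystander: water bottle, 68 mm in diameter, 200 mm high, origin under its centre.

How it is judged (in metres and radians):
On the way, in this order (a step that is already met when the one before it is completed fails the run):
1. the sleeve is clicked in at 4, the frame still leaning forward and the kickstand up (value of joint sleeve between 1.23 and 1.47 rad and value of joint frame above 0.2 rad and value of joint kickstand below 0.5 rad), for 0.3 s.
2. the kickstand is fully down, the frame still leaning forward (value of joint kickstand above 1.85 rad and value of joint frame above 0.12 rad), for 0.2 s.
3. the frame is upright, held by the top bar (value of joint frame between -0.08 and 0.08 rad and value of joint kickstand above 1.85 rad and contact force between the fingers and grip_bar above 1 N), for 0.5 s.
At the end, for the whole second after the job is handed in: The gripper holds the wooden top bar (over 1 N between fingers and bar) with the frame still and upright within 0.08 rad (4.6 degrees), the kickstand fully down (joint over 1.85 of 2.007 rad) and the sleeve at 4 (1.35 rad within 0.12) (all of step 3 and value of joint sleeve between 1.23 and 1.47 rad and velocity of joint frame between -0.05 and 0.05 rad/s); the arm keeps its last pose, push and grip.
It fails at once if a bystander is shoved more than 40 mm or knocked over (distance of any of glue_jar, folder, paste_brush, tape_roll, wood_block, mug, water from where it was at the start of the episode above 0.04 m or angle between any of glue_jar, mug, water's own z axis and vertical above 0.6 rad).
It also fails if it takes over 64 s, if anything falls off the work surface, if the arm or the gripper's body presses on something with over 40 N, if the wrist force passes 120 N, or if a joint passes its speed limit or range.

## Working session

There is one attempt and no reset: what is moved stays moved. The work goes in short steps, Python scripts to look and compute and a tool call to move; the robot and the scene stay as the last step left them, time stands still between calls to the robot, and variables do not carry over. Pictures are saved under pics/ and viewed, and the job is handed in when it is done.

Besides the shell and the picture viewer there is one more tool, called after "Request:" as name(argument=value, ...) on one line, values as JSON. step_arm: Moves the arm, as the interface text tells. Its arguments: {"type":"object","properties":{"motion":{"type":"array","items":{"type":"array","items":{"type":"number","minimum":-1,"maximum":1}}},"grip_force":{"type":"number"}},"required":["motion"]}

```bash
ls; mkdir -p pics
python3 - <<'E'
from cell import *
import cv2
print(observe())
for n in ["scene","top","wrist"]:
    s=snapshot(n); cv2.imwrite(f"pics/{n}0.png",s["image"]); print(n,s["camera_matrix"],s["xyz"],s["attitude"])
E
```

```text
pics
{'time_s': 0.0, 'joint_positions': array([-7.28811096e+01,  3.05631137e+00,  9.24915952e+01, -2.47680653e-03,
        8.45679575e+01, -6.81867772e+00]), 'qvel': array([-0.01634357, -0.00059875, -0.02365238, -0.0418472 ,  0.08819015,
        0.01011988]), 'joint_efforts': array([ 1.18053867e-03, -3.93687236e+01, -3.70169592e+01, -5.17092383e-05,
        7.06895051e-03, -7.07742664e-07]), 'tcp_pos': array([ 0.25350018, -0.57098888,  0.40347809]), 'eef_rot': array([[ 4.05744104e-01, -9.13986497e-01, -6.36375809e-04],
       [-9.13984502e-01, -4.05744555e-01,  1.91994936e-03],
       [-2.01301381e-03, -1.97370508e-04, -9.99997954e-01]]), 'contact_force': array([-0.65943659,  0.49258038,  0.36313203]), 'ft_torque': array([-0.01318787,  0.05633746,  0.02791296]), 'finger_gap': 0.08547407314225429}
scene [[480.07281687   0.         259.75210035]
 [  0.         480.07281687 198.58130931]
 [  0.           0.           1.        ]] [ 1.44179738 -0.34099609  1.37267063] [[ 0.31058547  0.75216798 -0.58118843]
 [ 0.95051278 -0.25082831  0.183332  ]
 [-0.00788205 -0.60936728 -0.79284891]]
top [[388.44511744   0.         255.90717214]
 [  0.         388.44511744 187.12557928]
 [  0.           0.           1.        ]] [ 0.29404155 -0.06818171  1.419693  ] [[ 0.02801293 -0.98252441  0.18401375]
 [-0.99946113 -0.02437938  0.02197931]
 [-0.01710906 -0.1845303  -0.9826779 ]]
wrist [[322.84896264   0.         250.47409815]
 [  0.         322.84896264 195.33224859]
 [  0.           0.           1.        ]] [ 0.31471663 -0.54432758  0.37271891] [[ 4.04473502e-01 -8.81752629e-01 -2.42721009e-01]
 [-9.14549302e-01 -3.90221530e-01 -1.06427123e-01]
 [-8.72568511e-04  2.65027281e-01 -9.64240519e-01]]
```

View pics/scene0.png

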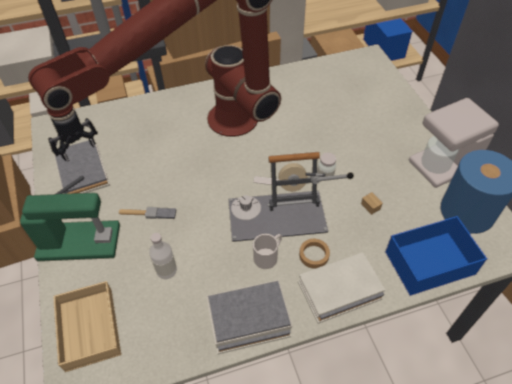

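View pics/top0.png

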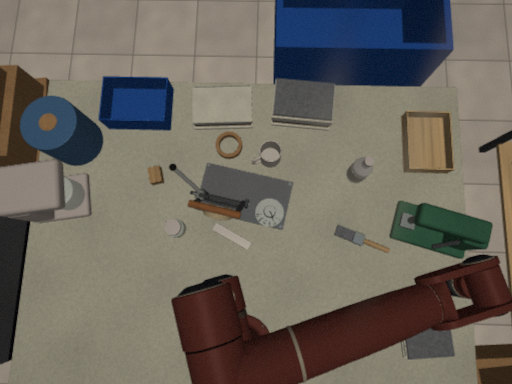

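View pics/wrist0.png

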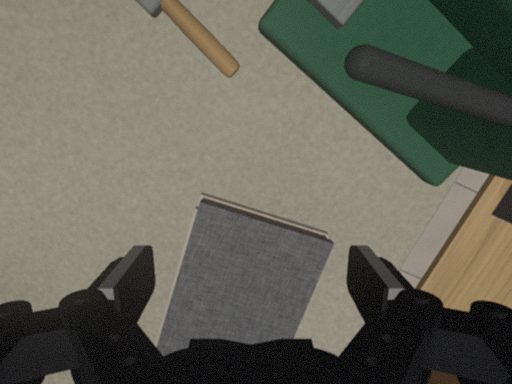

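Run:
```python
import cv2
a=cv2.imread("pics/top0.png")[140:265,140:310]; cv2.imwrite("pics/topz.png",cv2.resize(a,None,fx=4.6,fy=4.6,interpolation=cv2.INTER_CUBIC))
a=cv2.imread("pics/scene0.png")[140:275,215:385]; cv2.imwrite("pics/scenez.png",cv2.resize(a,None,fx=4.4,fy=4.4,interpolation=cv2.INTER_CUBIC))
```

```text
(no output)
```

View pics/topz.png

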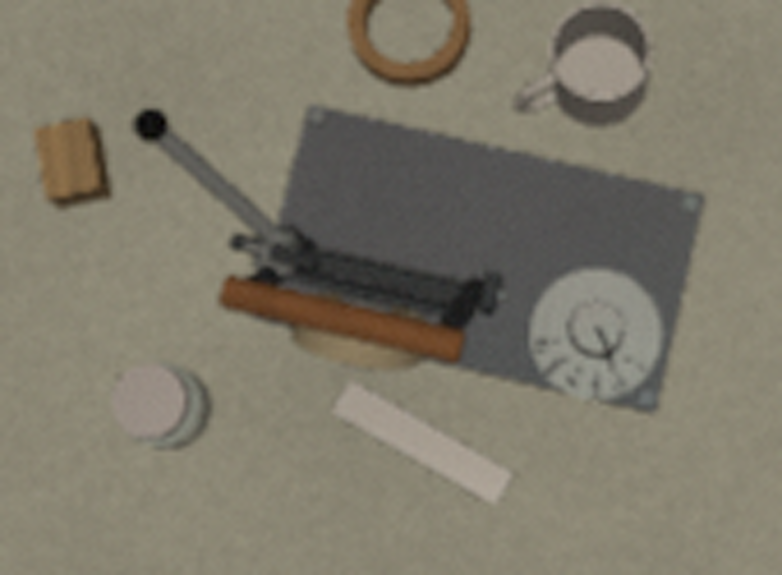

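View pics/scenez.png

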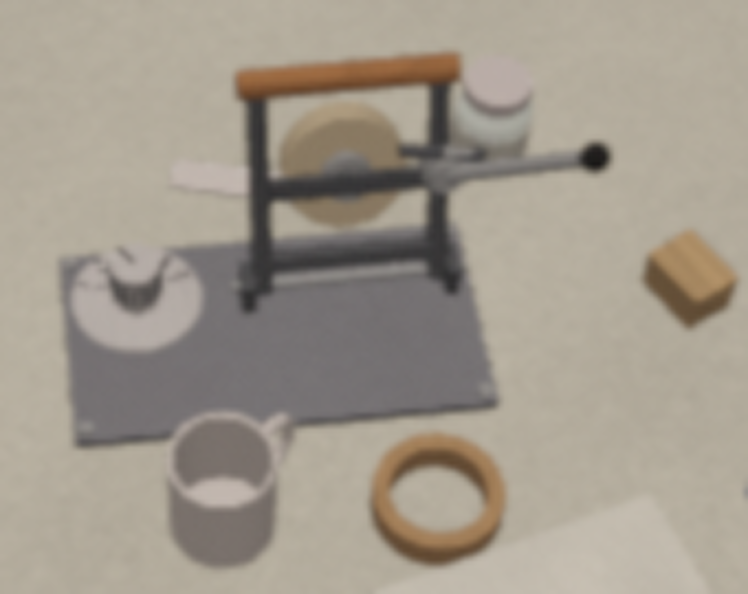

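```bash
cat > h.py <<'E'
import numpy as np, cv2
from scipy.optimize import least_squares
from scipy.spatial.transform import Rotation as R
CAM={
"scene":(np.array([[480.07281687,0,259.75210035],[0,480.07281687,198.58130931],[0,0,1]]),np.array([1.44179738,-0.34099609,1.37267063]),np.array([[0.31058547,0.75216798,-0.58118843],[0.95051278,-0.25082831,0.183332],[-0.00788205,-0.60936728,-0.79284891]])),
"top":(np.array([[388.44511744,0,255.90717214],[0,388.44511744,187.12557928],[0,0,1]]),np.array([0.29404155,-0.06818171,1.419693]),np.array([[0.02801293,-0.98252441,0.18401375],[-0.99946113,-0.02437938,0.02197931],[-0.01710906,-0.1845303,-0.9826779]]))}
def proj(cam,P):
    K,t,A=CAM[cam] if isinstance(cam,str) else cam
    p=(np.atleast_2d(P)-t)@A@K.T
    return p[:,:2]/p[:,2:]
def ray(cam,uv):
    K,t,A=CAM[cam] if isinstance(cam,str) else cam
    return t,A@np.linalg.inv(K)@np.array([uv[0],uv[1],1.])
def atz(cam,uv,z):
    t,d=ray(cam,uv); return t+d*(z-t[2])/d[2]
def tri(a,b):
    A=[];B=[]
    for c,uv in (a,b):
        t,d=ray(c,uv);d=d/np.linalg.norm(d);M=np.eye(3)-np.outer(d,d);A.append(M);B.append(M@t)
    A=np.vstack(A);B=np.hstack(B);x,r,_,_=np.linalg.lstsq(A,B,rcond=None);return x,r**.5
E
python3 - <<'E'
from h import *
tz=lambda u:[140+(u[0]+.5)/4.6-.5,140+(u[1]+.5)/4.6-.5]
sz=lambda u:[215+(u[0]+.5)/4.4-.5,140+(u[1]+.5)/4.4-.5]
obs=[("top",tz((313,105)),(.12,.1)),("top",tz((704,192)),(.12,-.23)),("top",tz((656,410)),(-.06,-.23)),
("scene",sz((62,258)),(-.06,-.23)),("scene",sz((77,440)),(.12,-.23)),("scene",sz((497,401)),(.12,.1))]
def W(p,xy,z): 
    c,s=np.cos(p[2]),np.sin(p[2]); return np.array([p[0]+c*xy[0]-s*xy[1],p[1]+s*xy[0]+c*xy[1],z])
f=lambda p:np.concatenate([proj(c,W(p,xy,.012))[0]-uv for c,uv,xy in obs])
r=least_squares(f,[.5,0,0]); print(r.x,np.degrees(r.x[2]),r.fun.round(2))
p=r.x
print("sleeve",W(p,(-.01,-.17),.042))
for th in (.36,): 
  print("bar",W(p,(-.178*np.sin(th),0),.03+.178*np.cos(th)))
bar=[tri(("top",tz(a)),("scene",sz(b))) for a,b in (((228,292),(449,68)),((460,340),(246,84)))]
print("bar ends",bar)
foot=tri(("top",tz((151,125))),("scene",sz((595,157)))); print("foot",foot)
c,s=np.cos(p[2]),np.sin(p[2]);Rz=np.array([[c,-s,0],[s,c,0],[0,0,1]])
print("foot in stand",Rz.T@(foot[0]-[p[0],p[1],0]))
for n,z,uv in (("jar",.085,(148,402)),("mug",.09,(600,50))): print(n,atz("top",tz(uv),z))
for uv in ((340,405),(505,490),(352,385)): print("folder",atz("top",tz(uv),.006))
E
```

```text
[ 0.51139032  0.07794116 -0.20646244] -11.829426304539634 [-1.25 -0.61  0.01  0.27 -0.31  0.45 -1.13 -0.23 -0.86  0.65  0.66  0.13]
sleeve [ 0.46675291 -0.08639843  0.042     ]
bar [0.45001722 0.09079557 0.19658963]
bar ends [(array([0.46567758, 0.16888347, 0.19564736]), array([0.00258889])), (array([0.43703274, 0.01132522, 0.20172377]), array([0.00473929]))]
foot (array([0.58320122, 0.23220025, 0.19885866]), array([0.00084325]))
foot in stand [0.03866287 0.16570411 0.19885866]
jar [0.39714747 0.24736697 0.085     ]
mug [ 0.6763756  -0.08482962  0.09      ]
folder [0.40493882 0.11345596 0.006     ]
folder [ 0.34202872 -0.01915502  0.006     ]
folder [0.42099819 0.10469059 0.006     ]
```

Request:
step_arm(motion=[[0,0,0,0.0194,0.044,0,0],[0,0,0,0.0194,0.044,0,0],[0,0,0,0.0194,0.044,0,0],[0,0,0,0.0194,0.044,0,0],[0,0,0,0.0194,0.044,0,0]])

```text
time_s: 0.65
tcp_pos: [0.3509, -0.3494, 0.4043]
eef_rot: [[0.405, -0.914, -0.0], [-0.914, -0.405, 0.0], [-0.0, -0.0, -1.0]]
contact_force: [1.5, -0.0, 0.9]
finger_gap: 0.0854
```

Request:
step_arm(motion=[[0,0,0,0.0194,0.044,0,0],[0,0,0,0.0194,0.044,0,0],[0,0,0,0.0194,0.044,0,0],[0,0,0,0.0194,0.044,0,0],[0,0,0,0.0194,0.044,-0.01,0]])

```text
time_s: 1.15
tcp_pos: [0.4481, -0.1294, 0.3961]
eef_rot: [[0.406, -0.914, 0.003], [-0.914, -0.406, -0.002], [0.003, -0.002, -1.0]]
contact_force: [0.7, -0.8, 0.2]
finger_gap: 0.0856
```

Request:
step_arm(motion=[[0,0,0,0.0194,0.045,-0.01,0],[0,0,0,0,0,-0.03,0],[0,0,0,0,0,-0.02,0],[0,0,0,0,0,0,0]])

```text
time_s: 1.55
tcp_pos: [0.4659, -0.0852, 0.3308]
eef_rot: [[0.407, -0.913, -0.007], [-0.913, -0.407, 0.002], [-0.005, 0.005, -1.0]]
contact_force: [0.1, -0.4, -0.2]
finger_gap: 0.0854
```

Run:
```python
from cell import *
import cv2,pickle
s=snapshot("wrist"); pickle.dump(s,open("w1.pkl","wb")); cv2.imwrite("pics/w1.png",cv2.resize(s["image"],None,fx=1.5,fy=1.5)); o=observe(); print(o["tcp_pos"],o["joint_positions"],o["time_s"])
```

```text
[ 0.46642242 -0.08579615  0.33299902] [-1.94236173e+01 -1.51670022e+01  1.16180134e+02 -2.41045227e-03
  7.92123368e+01  4.66097244e+01] 1.6
```

View pics/w1.png

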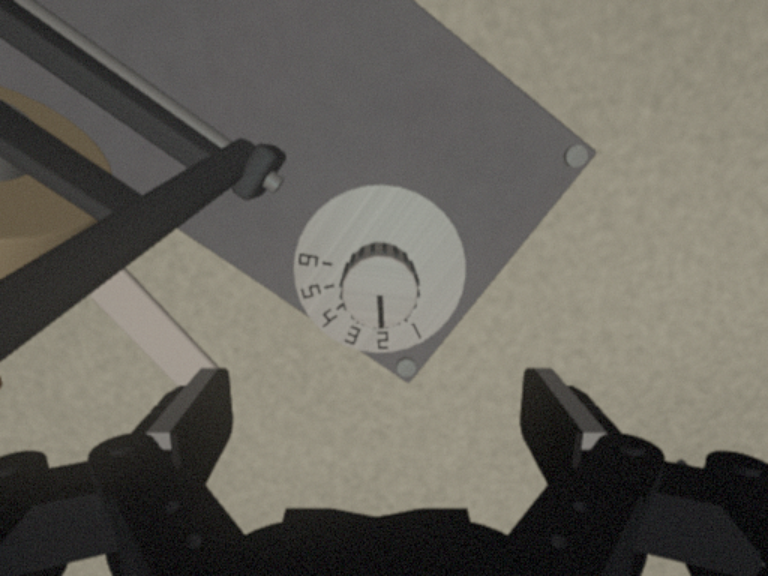

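Run:
```python
from h import *
import pickle
s=pickle.load(open("w1.pkl","rb")); c=(s["camera_matrix"],s["xyz"],s["attitude"])
q=lambda u:[(u[0]+.5)/1.5-.5,(u[1]+.5)/1.5-.5]
print("sleeve",atz(c,q((380,291)),.06),"disc",atz(c,q((380,268)),.017))
for uv in ((595,152),(409,381)): print(atz(c,q(uv),.012))
p=(0.51139032,0.07794116,-0.20646244)
cs,sn=np.cos(p[2]),np.sin(p[2])
for xy in ((.12,-.23),(-.06,-.23)): print(p[0]+cs*xy[0]-sn*xy[1],p[1]+sn*xy[0]+cs*xy[1])
```

```text
sleeve [ 0.46683412 -0.08622731  0.06      ] disc [ 0.46908459 -0.08540931  0.017     ]
[ 0.57951868 -0.17012499  0.012     ]
[ 0.40709229 -0.13374909  0.012     ]
0.581692073227165 -0.1717740047241048
0.4055148713061441 -0.13487422798657092
```

Request:
step_arm(motion=[[0,0,0,0.0006,-0.0004,-0.044,0],[0,0,0,0,0,-0.044,0],[0,0,0,0,0,-0.03,0],[0,0,0,0,0,-0.015,0],[0,0,0,0,0,0,0]])

```text
time_s: 2.1
tcp_pos: [0.467, -0.087, 0.2005]
eef_rot: [[0.405, -0.914, -0.003], [-0.914, -0.405, 0.001], [-0.002, 0.002, -1.0]]
contact_force: [0.8, 0.3, -0.6]
finger_gap: 0.0856
```

Request:
step_arm(motion=[[0,0,0,0,0,0,0.5],[0,0,0,0,0,0,0.6],[0,0,0,0,0,0,0.8],[0,0,0,0,0,0,1],[0,0,0,0,0,0,1]], grip_force=30)

```text
time_s: 2.6
tcp_pos: [0.468, -0.0856, 0.2039]
eef_rot: [[0.405, -0.914, -0.0], [-0.914, -0.405, 0.005], [-0.004, -0.002, -1.0]]
contact_force: [-5.0, 9.8, 11.4]
finger_gap: 0.0392
```

Request:
step_arm(motion=[[0,0,0,0,0.001,0.004,1],[0,0,0,0,0,0,1]])

```text
time_s: 2.8
tcp_pos: [0.4672, -0.0849, 0.2042]
eef_rot: [[0.405, -0.914, 0.003], [-0.914, -0.405, 0.001], [-0.0, -0.003, -1.0]]
contact_force: [8.3, 1.1, -17.1]
finger_gap: 0.0389
```

Request:
step_arm(motion=[[0,0,-0.06,0,0,-0.002,1],[0,0,-0.06,0,0,0,1],[0,0,-0.06,0,0,0,1],[0,0,-0.06,0,0,0,1],[0,0,-0.06,0,0,0,1]])

```text
time_s: 3.3
tcp_pos: [0.4678, -0.0856, 0.2041]
eef_rot: [[-0.036, -0.999, 0.002], [-0.999, 0.036, -0.0], [-0.0, -0.002, -1.0]]
contact_force: [1.1, 0.1, -3.9]
finger_gap: 0.0391
```

Request:
step_arm(motion=[[0,0,-0.06,0,0,0,1],[0,0,-0.06,0,0,0,1],[0,0,-0.06,0,0,0,1],[0,0,-0.06,0,0,0,1],[0,0,-0.06,0,0,0,1]])

```text
time_s: 3.8
tcp_pos: [0.4676, -0.0861, 0.2041]
eef_rot: [[-0.467, -0.884, 0.001], [-0.884, 0.467, -0.002], [0.001, -0.002, -1.0]]
contact_force: [0.9, -3.5, -4.1]
finger_gap: 0.0391
```

Request:
step_arm(motion=[[0,0,0,0,0,0,1],[0,0,0,0,0,0,1]])

```text
time_s: 4.0
tcp_pos: [0.4677, -0.0861, 0.204]
eef_rot: [[-0.462, -0.887, 0.001], [-0.887, 0.462, -0.002], [0.001, -0.002, -1.0]]
contact_force: [0.0, -5.3, -4.5]
finger_gap: 0.0389
```

Request:
step_arm(motion=[[0,0,0,0,0,0,0],[0,0,0,0,0,0,0],[0,0,0,0,0,0,0],[0,0,0,0,0,0,0],[0,0,0,0,0,0,0]])

```text
time_s: 4.5
tcp_pos: [0.4677, -0.0855, 0.2039]
eef_rot: [[-0.463, -0.886, 0.0], [-0.886, 0.463, 0.0], [-0.0, -0.0, -1.0]]
contact_force: [0.5, -0.6, 1.0]
finger_gap: 0.0853
```

Request:
step_arm(motion=[[0,0,0,0,0,0.03,0],[0,0,0,0,0,0.04,0],[0,0,0.05,0,0,0.04,0],[0,0,0.05,0,0,0.02,0],[0,0,0.05,0,0,0,0]])

```text
time_s: 5.0
tcp_pos: [0.4688, -0.0859, 0.3386]
eef_rot: [[-0.251, -0.968, 0.008], [-0.968, 0.251, -0.003], [0.001, -0.008, -1.0]]
contact_force: [0.9, -0.6, 0.1]
finger_gap: 0.0853
```

Run:
```python
from cell import *
import cv2,pickle
s=snapshot("wrist"); pickle.dump(s,open("w2.pkl","wb")); cv2.imwrite("pics/w2.png",cv2.resize(s["image"],None,fx=1.5,fy=1.5)); o=observe(); print(o["tcp_pos"],o["joint_positions"],o["time_s"])
```

```text
[ 0.46819011 -0.08577326  0.33642723] [-1.93519098e+01 -1.52310404e+01  1.15893835e+02  9.17134074e-03
  7.90568434e+01  8.50868076e+01] 5.05
```

View pics/w2.png

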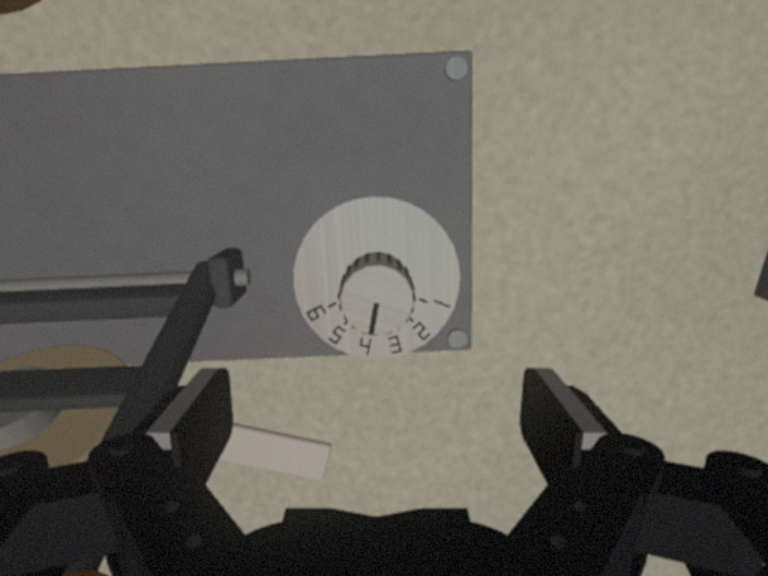

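```bash
cat > kick.py <<'E'
from h import *
P=(0.51139032,0.07794116,-0.20646244)
def leg(q,lean=.36,t=1.0):
    a=np.radians(25)-q; c,s=np.cos(lean),np.sin(lean)
    X=.0257+.070*t; Y=.0696+.106*t*np.cos(a); U=.0997+.106*t*np.sin(a)
    x=c*X-s*U; z=.03+s*X+c*U
    cs,sn=np.cos(P[2]),np.sin(P[2])
    return np.array([P[0]+cs*x-sn*Y,P[1]+sn*x+cs*Y,z])
if __name__=="__main__":
    for q in np.arange(0,2.1,.15):
        c=leg(q,t=.85); d=leg(q)-leg(q,t=0); d/=np.linalg.norm(d)
        print(round(q,2),c.round(4),leg(q).round(4),"az",np.degrees(np.arctan2(d[1],d[0])).round(1),"el",np.degrees(np.arcsin(d[2])).round(1))
E
python3 kick.py
```

```text
0.0 [0.5729 0.2196 0.189 ] [0.5832 0.2322 0.1989] az 50.8 el 31.6
0.15 [0.5783 0.2234 0.1771] [0.5895 0.2366 0.185 ] az 49.8 el 24.5
0.3 [0.5834 0.2252 0.1648] [0.5955 0.2387 0.1705] az 48.2 el 17.5
0.45 [0.5882 0.225  0.1522] [0.6012 0.2385 0.1557] az 46.3 el 10.6
0.6 [0.5926 0.2229 0.1396] [0.6063 0.236  0.1409] az 43.8 el 3.8
0.75 [0.5965 0.2188 0.1273] [0.6109 0.2312 0.1264] az 40.8 el -2.7
0.9 [0.5997 0.2129 0.1156] [0.6147 0.2243 0.1127] az 37.2 el -8.9
1.05 [0.6023 0.2053 0.1048] [0.6178 0.2153 0.0999] az 33.1 el -14.8
1.2 [0.6042 0.1961 0.095 ] [0.6199 0.2045 0.0884] az 28.1 el -20.2
1.35 [0.6052 0.1856 0.0866] [0.6212 0.1922 0.0785] az 22.4 el -25.1
1.5 [0.6055 0.1741 0.0796] [0.6214 0.1786 0.0703] az 15.8 el -29.2
1.65 [0.6049 0.1616 0.0743] [0.6208 0.164  0.0641] az 8.4 el -32.5
1.8 [0.6035 0.1487 0.0708] [0.6192 0.1487 0.0599] az 0.2 el -34.8
1.95 [0.6014 0.1355 0.0691] [0.6167 0.1332 0.058 ] az -8.5 el -35.8
2.1 [0.5985 0.1223 0.0694] [0.6133 0.1177 0.0582] az -17.3 el -35.7
```

Request:
step_arm(motion=[[0,0,0.08,0,0,0.05,0.2],[0,0,0.09,0,0,0.05,0.5],[0,0,0.09,0.01,0.03,0.01,1],[0,0,0.09,0.014,0.045,0,1],[0,0,0.09,0.014,0.045,0,1]])

```text
time_s: 5.55
tcp_pos: [0.5058, 0.0354, 0.4443]
eef_rot: [[0.394, -0.919, 0.001], [-0.919, -0.394, -0.0], [0.001, -0.001, -1.0]]
contact_force: [1.2, 0.2, -0.2]
finger_gap: 0.0123
```

Request:
step_arm(motion=[[0,0,0.09,0.014,0.045,0,1],[0,0,0.09,0.014,0.045,0,1],[0,0,0.07,0.014,0.045,0,1],[0,0,0,0.014,0.02,0,1],[0,0,0,0,0,0,1]])

```text
time_s: 6.05
tcp_pos: [0.5621, 0.1919, 0.4423]
eef_rot: [[0.704, -0.711, -0.002], [-0.711, -0.704, 0.0], [-0.002, 0.001, -1.0]]
contact_force: [-0.3, -0.3, -1.1]
finger_gap: -0.0002
```

Run:
```python
from cell import *
import cv2,pickle
s=snapshot("wrist"); pickle.dump(s,open("w3.pkl","wb")); cv2.imwrite("pics/w3.png",cv2.resize(s["image"],None,fx=1.5,fy=1.5)); o=observe(); print(o["tcp_pos"],o["joint_positions"],o["time_s"],o["eef_rot"])
```

```text
[0.56173494 0.19056824 0.4423519 ] [ 1.15551047e+01 -2.37300282e+00  9.42459862e+01 -8.31601025e-03
  8.82720122e+01  5.69171000e+01] 6.1 [[ 7.02626892e-01 -7.11554248e-01 -2.45029650e-03]
 [-7.11557351e-01 -7.02627721e-01 -6.49049980e-04]
 [-1.25981198e-03  2.19956646e-03 -9.99996787e-01]]
```

View pics/w3.png

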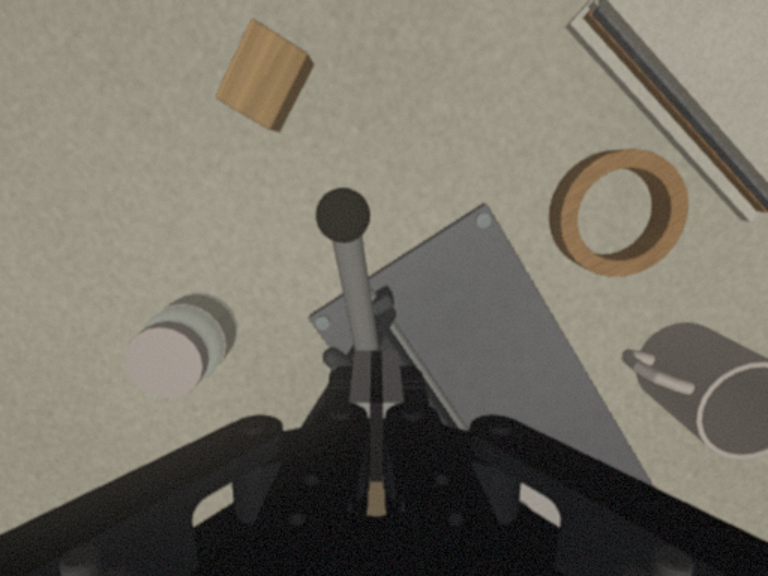

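Run:
```python
from kick import *
import pickle
s=pickle.load(open("w3.pkl","rb")); c=(s["camera_matrix"],s["xyz"],s["attitude"])
q=lambda u:[(u[0]+.5)/1.5-.5,(u[1]+.5)/1.5-.5]
print(atz(c,q((343,215)),.199), "leg mid", proj(c,leg(0,t=.7))*1.5, proj(c,leg(0,t=.5))*1.5)
```

```text
[0.58274849 0.23237032 0.199     ] leg mid [[354.62430479 275.78190941]] [[360.53601384 309.35176962]]
```

Run:
```python
from kick import *
pr=np.array([.5617,.1906,.4424])
for q in np.arange(0,1.45,.1):
    c=leg(q,t=.82); d=leg(q)-leg(q,t=0); el=np.arcsin(d[2]/np.linalg.norm(d))
    off=.007/np.cos(el)+.011*abs(np.tan(el)); tcp=c+[0,0,off+.173]; print(round(q,2),tcp.round(4),(tcp-pr).round(4)); pr=tcp
```

```text
0.0 [0.5709 0.2171 0.375 ] [ 0.0092  0.0265 -0.0674]
0.1 [0.5743 0.2197 0.3658] [ 0.0034  0.0026 -0.0091]
0.2 [0.5777 0.2215 0.3567] [ 0.0034  0.0018 -0.0092]
0.3 [0.581  0.2225 0.3474] [ 0.0033  0.001  -0.0092]
0.4 [0.5841 0.2226 0.3382] [ 0.0031  0.0001 -0.0092]
0.5 [0.5871 0.2218 0.3291] [ 0.003  -0.0007 -0.0091]
0.6 [0.5899 0.2202 0.3201] [ 0.0028 -0.0016 -0.009 ]
0.7 [0.5924 0.2178 0.3115] [ 0.0025 -0.0024 -0.0086]
0.8 [0.5947 0.2146 0.3046] [ 0.0023 -0.0032 -0.0069]
0.9 [0.5967 0.2106 0.298 ] [ 0.002  -0.004  -0.0066]
1.0 [0.5985 0.2059 0.2918] [ 0.0017 -0.0047 -0.0062]
1.1 [0.5999 0.2005 0.2861] [ 0.0014 -0.0054 -0.0057]
1.2 [0.601  0.1944 0.2808] [ 0.0011 -0.006  -0.0052]
1.3 [0.6018 0.1878 0.2762] [ 0.0008 -0.0066 -0.0047]
1.4 [0.6022 0.1807 0.2721] [ 0.0004 -0.0071 -0.0041]
```

Request:
step_arm(motion=[[0,0,0,0.0092,0.0265,-0.03,1],[0,0,0,0,0,-0.03,1],[0,0,0,0,0,0,1]])

```text
time_s: 6.4
tcp_pos: [0.5693, 0.2149, 0.3777]
eef_rot: [[0.701, -0.713, -0.01], [-0.713, -0.701, -0.003], [-0.005, 0.009, -1.0]]
contact_force: [-0.9, 0.2, -0.4]
finger_gap: -0.0001
```

Request:
step_arm(motion=[[0,0,0,0,0,-0.009,1],[0,0,0,0.0034,0.0026,-0.0091,1],[0,0,0,0.0034,0.0018,-0.0092,1],[0,0,0,0.0033,0.001,-0.0092,1],[0,0,0,0,0,0,1]])

```text
time_s: 6.9
tcp_pos: [0.5813, 0.2212, 0.3463]
eef_rot: [[0.701, -0.713, -0.0], [-0.713, -0.701, -0.0], [0.0, 0.0, -1.0]]
contact_force: [0.4, -0.2, 2.5]
finger_gap: -0.0005
```

Request:
step_arm(motion=[[0,0,0,0.0031,0.0001,-0.0092,1],[0,0,0,0.003,-0.0007,-0.0091,1],[0,0,0,0.0028,-0.0016,-0.009,1],[0,0,0,0,0,0,1]])

```text
time_s: 7.3
tcp_pos: [0.5896, 0.2186, 0.3175]
eef_rot: [[0.701, -0.713, -0.003], [-0.713, -0.701, -0.001], [-0.001, 0.003, -1.0]]
contact_force: [1.2, 0.6, 0.9]
finger_gap: -0.0001
```

Run:
```python
from cell import *
import cv2,numpy as np
a=snapshot("wrist")["image"]; b=snapshot("scene")["image"][130:285,215:385]
cv2.imwrite("pics/w4.png",a);cv2.imwrite("pics/s4.png",cv2.resize(b,None,fx=3.8,fy=3.8)); o=observe(); print(o["tcp_pos"],o["contact_force"])
```

```text
[0.58952676 0.21881347 0.31879256] [-1.65813632 -0.17755363  0.34138056]
```

View pics/w4.png

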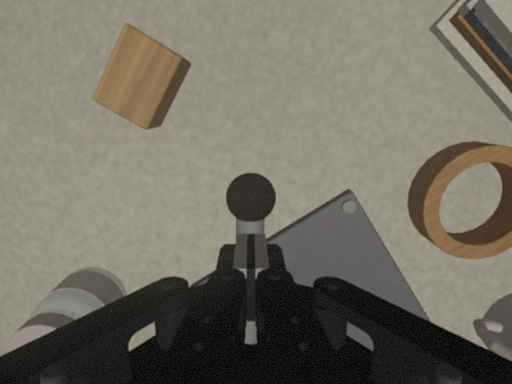

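View pics/s4.png

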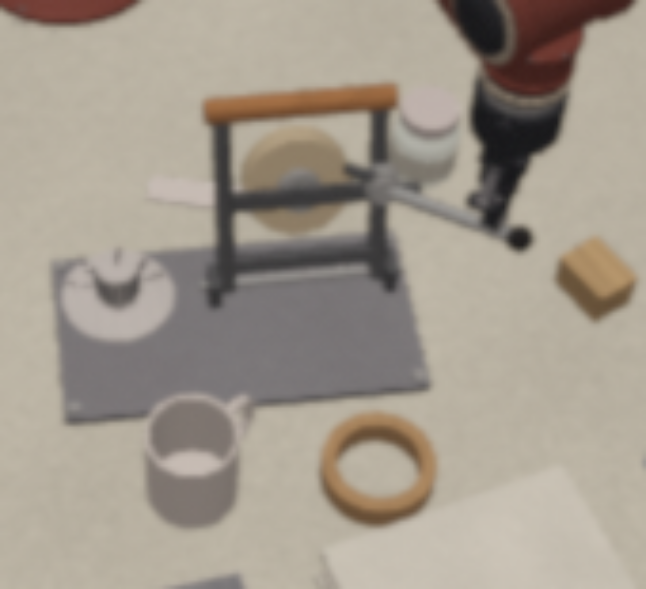

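The fingers sit on the leg (wrist image, leg at about (250,250), foot at (250,197)), and the frame still leans forward. I'll keep pushing along the arc.

Request:
step_arm(motion=[[0,0,0,0.0025,-0.0024,-0.009,1],[0,0,0,0.0023,-0.0032,-0.008,1],[0,0,0,0.002,-0.004,-0.0075,1],[0,0,0,0.0017,-0.0047,-0.007,1],[0,0,0,0.0014,-0.0054,-0.006,1]])

```text
time_s: 7.9
tcp_pos: [0.5995, 0.1988, 0.281]
eef_rot: [[0.702, -0.712, -0.002], [-0.712, -0.702, -0.0], [-0.001, 0.001, -1.0]]
contact_force: [0.5, 0.3, 0.9]
finger_gap: 0.0002
```

Request:
step_arm(motion=[[0,0,0,0.0011,-0.006,-0.0052,1],[0,0,0,0,0,0,1],[0,0,0,0,0,0,1],[0,0,0,0,0,0,1]])

```text
time_s: 8.3
tcp_pos: [0.6009, 0.1935, 0.2777]
eef_rot: [[0.702, -0.712, 0.001], [-0.712, -0.702, 0.0], [0.0, -0.001, -1.0]]
contact_force: [-0.9, -0.4, -0.5]
finger_gap: -0.0
```

Run:
```python
from cell import *
import cv2,numpy as np
b=snapshot("scene")["image"][130:285,215:385]
cv2.imwrite("pics/s5.png",cv2.resize(b,None,fx=3.8,fy=3.8)); o=observe(); print(o["tcp_pos"],o["contact_force"])
```

```text
[0.6009081  0.19354752 0.27777519] [-0.92716606  0.4635737   0.82247133]
```

View pics/s5.png

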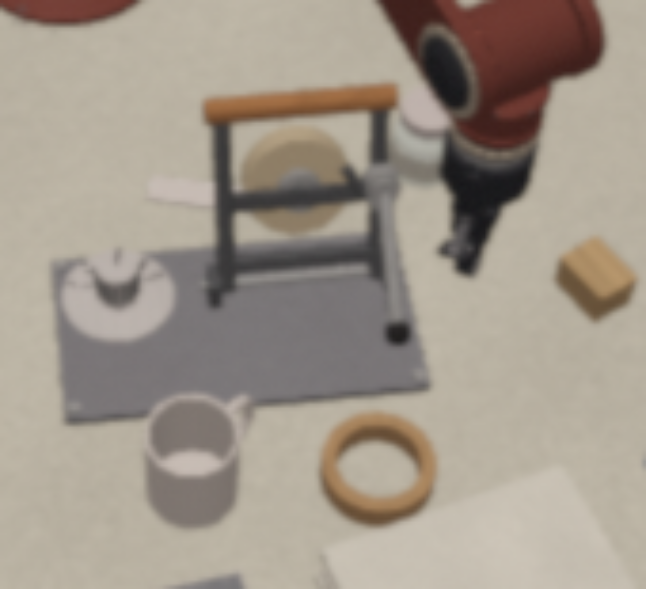

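Request:
step_arm(motion=[[0,0,0,0,0,0.043,1],[0,0,0.05,0,0,0.043,0.5],[0,0,0.05,0,0,0.043,0],[0,0,0.05,-0.01,-0.007,0.03,0],[0,0,0.06,-0.037,-0.025,0,0]])

```text
time_s: 8.85
tcp_pos: [0.5554, 0.1623, 0.4437]
eef_rot: [[0.89, -0.455, 0.012], [-0.455, -0.89, 0.002], [0.01, -0.008, -1.0]]
contact_force: [-0.1, -1.2, 1.3]
finger_gap: 0.058
```

Request:
step_arm(motion=[[0,0,0.06,-0.037,-0.025,0,0],[0,0,0.06,-0.037,-0.025,0,0],[0,0,0.06,-0.03,-0.02,0,0],[0,0,0,0,0,0,0],[0,0,0,0,0,0,0]])

```text
time_s: 9.35
tcp_pos: [0.4494, 0.0913, 0.437]
eef_rot: [[0.978, -0.208, 0.002], [-0.208, -0.978, 0.0], [0.002, -0.001, -1.0]]
contact_force: [0.3, 0.3, 0.2]
finger_gap: 0.0856
```

Run:
```python
from cell import *
import cv2,pickle
from kick import *
s=snapshot("wrist"); pickle.dump(s,open("w5.pkl","wb")); im=s["image"].copy()
c=(s["camera_matrix"],s["xyz"],s["attitude"])
cs,sn=np.cos(P[2]),np.sin(P[2])
for y in (-.085,0,.085):
    x=-.178*np.sin(.36); w=[P[0]+cs*x-sn*y,P[1]+sn*x+cs*y,.03+.178*np.cos(.36)]
    u=proj(c,w)[0]; print(w,u); cv2.circle(im,tuple(int(v) for v in u.round()),2,(0,255,0),-1)
print(proj("scene",leg(2.007)))
cv2.imwrite("pics/w5.png",cv2.resize(im,None,fx=1.5,fy=1.5)); o=observe(); print(o["tcp_pos"],o["joint_positions"],o["time_s"],o["eef_rot"])
```

```text
[np.float64(0.43259232213252263), np.float64(0.00760077920044093), np.float64(0.19658963461467238)] [251.10863717 316.33910663]
[np.float64(0.45001721670302475), np.float64(0.09079556899647856), np.float64(0.19658963461467238)] [250.66944837 208.39433396]
[np.float64(0.46744211127352686), np.float64(0.17399035879251618), np.float64(0.19658963461467238)] [250.12986253  75.77375942]
[[319.0867652  217.16265862]]
[0.44994899 0.09157487 0.43693911] [ 2.20079532e+00 -2.16997534e+01  1.11271984e+02  1.54030276e-02
  9.03227067e+01  1.41448629e+01] 9.4 [[ 9.78348904e-01 -2.06954351e-01  1.82200549e-03]
 [-2.06955287e-01 -9.78350343e-01  3.39047437e-04]
 [ 1.71239236e-03 -7.08780357e-04 -9.99998283e-01]]
```

View pics/w5.png

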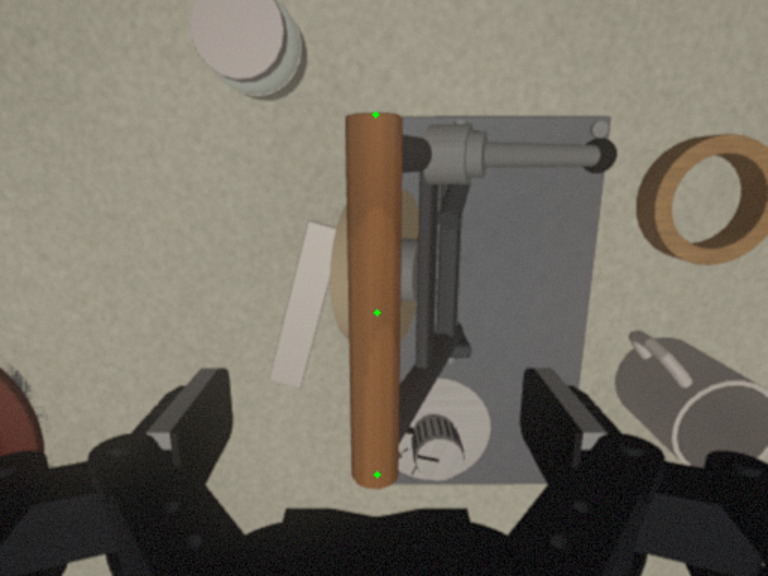

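Request:
step_arm(motion=[[0,0,0,0,0,-0.04,0],[0,0,0,0,0,-0.03,0],[0,0,0,0,0,-0.013,0],[0,0,0,0,0,0,0.5],[0,0,0,0,0,0,0.7]], grip_force=40)

```text
time_s: 9.9
tcp_pos: [0.4506, 0.0917, 0.3544]
eef_rot: [[0.979, -0.206, 0.001], [-0.206, -0.979, 0.0], [0.001, -0.0, -1.0]]
contact_force: [-0.3, 0.6, -0.9]
finger_gap: 0.0589
```

Request:
step_arm(motion=[[0,0,0,0,0,0,1],[0,0,0,0,0,0,1],[0,0,0,0,0,0,1],[0,0,0,0,0,0,1]])

```text
time_s: 10.3
tcp_pos: [0.4499, 0.0915, 0.3548]
eef_rot: [[0.978, -0.206, 0.001], [-0.206, -0.978, 0.001], [0.001, -0.001, -1.0]]
contact_force: [-2.8, 0.1, 5.7]
finger_gap: 0.0226
```

Request:
step_arm(motion=[[0,0,0,0.005,-0.001,0.0018,1],[0,0,0,0.0099,-0.0021,0.0033,1],[0,0,0,0.0101,-0.0021,0.0026,1],[0,0,0,0.0102,-0.0021,0.002,1],[0,0,0,0,0,0,1]])

```text
time_s: 10.8
tcp_pos: [0.4864, 0.0838, 0.3643]
eef_rot: [[0.978, -0.207, 0.003], [-0.207, -0.978, 0.0], [0.003, -0.001, -1.0]]
contact_force: [-1.8, 1.7, 7.1]
finger_gap: 0.0229
```

Request:
step_arm(motion=[[0,0,0,0.0103,-0.0022,0.0013,1],[0,0,0,0.0078,-0.0017,0.0005,1],[0,0,0,0.0045,-0.001,0.0002,1],[0,0,0,0.0026,-0.0005,0,1],[0,0,0,0,0,0,1]])

```text
time_s: 11.3
tcp_pos: [0.5108, 0.0787, 0.3659]
eef_rot: [[0.978, -0.207, 0.002], [-0.207, -0.978, 0.001], [0.002, -0.001, -1.0]]
contact_force: [-1.4, 2.6, 6.8]
finger_gap: 0.023
```

Request:
step_arm(motion=[[0,0,0,0,0,0,1],[0,0,0,0,0,0,1],[0,0,0,0,0,0,1]])

```text
time_s: 11.6
tcp_pos: [0.5106, 0.0787, 0.3659]
eef_rot: [[0.978, -0.207, 0.002], [-0.207, -0.978, 0.0], [0.002, -0.001, -1.0]]
contact_force: [-0.7, 0.4, 5.3]
finger_gap: 0.0226
```

Run:
```python
from cell import *
import cv2,numpy as np
b=snapshot("scene")["image"][130:285,215:385]
cv2.imwrite("pics/s6.png",cv2.resize(b,None,fx=3.8,fy=3.8)); cv2.imwrite("pics/w6.png",snapshot("wrist")["image"]); o=observe(); print(o["tcp_pos"],o["contact_force"],o["finger_gap"],o["time_s"])
from kick import *
t=o["tcp_pos"][:2]-np.array(P[:2]); x=np.cos(P[2])*t[0]+np.sin(P[2])*t[1]; print("stand x",x,"lean",-np.arcsin(x/.178))
for ln in (0,.03): print(proj("scene",leg(2.007,lean=ln)))
```

```text
[0.5106339  0.07871108 0.36593071] [-0.77847721  1.15712681  5.58085602] 0.022977269749667392 11.7
stand x -0.0008981878220069499 lean 0.005046020413911229
[[318.39498504 223.89921781]]
[[318.47810594 223.45436466]]
```

View pics/s6.png

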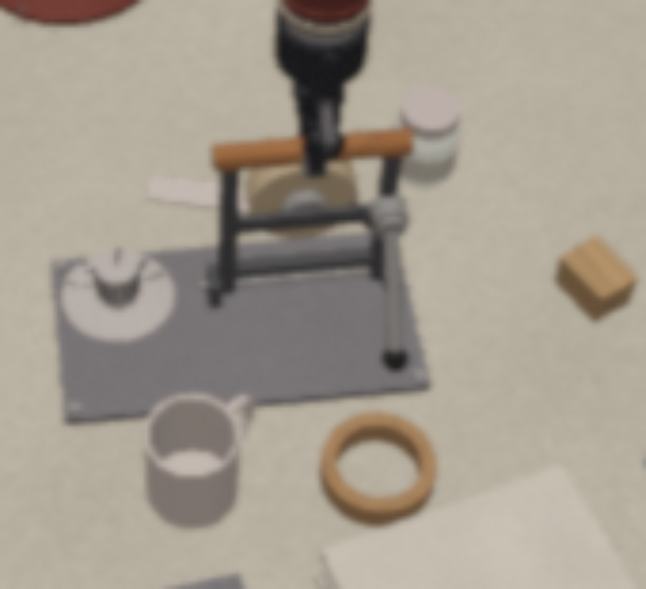

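View pics/w6.png

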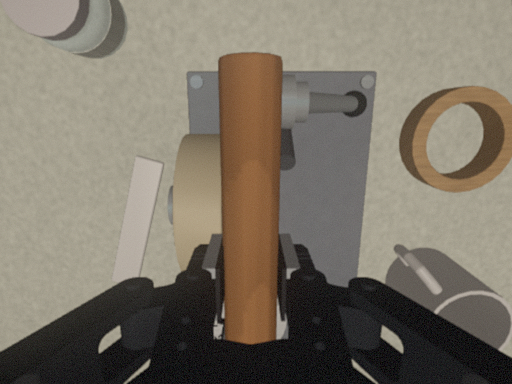

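Request:
step_arm(motion=[[0,0,0,0,0,0,1],[0,0,0,0,0,0,1],[0,0,0,0,0,0,1],[0,0,0,0,0,0,1],[0,0,0,0,0,0,1]])

```text
time_s: 12.2
tcp_pos: [0.5106, 0.0787, 0.366]
eef_rot: [[0.978, -0.207, 0.002], [-0.207, -0.978, 0.0], [0.002, -0.001, -1.0]]
contact_force: [-0.9, 1.2, 5.8]
finger_gap: 0.0227
```

Run:
```python
from cell import *
o=observe(); print(o["tcp_pos"],o["finger_gap"],o["time_s"]); print(hand_in())
```

```text
[0.51062862 0.07871907 0.36596969] 0.022722587933384573 12.2
the job is handed in; nothing more can be done
None
```

The reel stand is ready and the job was handed in at 12.2 s, with the gripper still holding the frame upright by its top bar.

- **Sleeve:** I turned it from 2 to 4 (tool turned 0.90 rad) and let go. The wrist picture then showed the pointer at 4, and it looked unchanged in the last scene picture.
- **Kickstand:** with the frame still leaning, I pushed the leg past centre with closed fingers and it snapped down. The foot appeared within about 1 px of where the geometry puts it fully down, and about the same once the frame was up.
- **Frame:** I gripped the bar with 40 N and swung it up. The lean worked out from the tool position is about 0.005 rad. The pose stayed within about 0.1 mm over the last half second, with the fingers 23 mm apart on the 24 mm bar.
- **Other things on the bench:** those near the stand looked unmoved in the pictures. I did not measure them again.

No check failed. The lean is calculated from the tool position, since the frame and kickstand joints could not be read directly. While gripping the sleeve there was a brief vertical force of up to 17 N, which was gone once I let go.

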